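Change over the tooling plate on the pinned fixture

ROBOT

A 6-joint arm with a two-finger parallel gripper is mounted at the origin on the work surface; the furniture and walls round the work are solid. World frame = base frame: x ahead of the robot, y to its left, z up, the work surface at z = 0. Lengths are in m, angles in rad, forces in N, time in s.
With the tool pointing down it reaches from about 0.225 to 0.875 m from the base axis. Payload 3.4 kg.
Tool frame: the origin (TCP) lies at the very end of the fingers, on their centre line; the grasp point (between the pads) lies 19 mm behind it; z points along the fingers, y is the line along which they close (so a half turn about z gives the same grasp; the last joint's range is limited). The gripper opens to 85 mm and grips with 20 to 120 N. Pads are 22 mm wide; open, the fingers measure 114 mm over their backs; the gripper's body (76 mm by 85 mm) begins 54 mm behind the grasp point. The pads swing forward as they close: fully open they stand 13 mm farther back than shut.
Start: joints at [1.023, 0.276, 1.505, -0, 1.361, -0.121], TCP at [0.238, 0.523, 0.202] pointing down, gripper open.
Joint ranges: [-2.89, 2.89], [-0.75, 2.08], [0.22, 2.7], [-1.18, 4.32], [0.11, 2.71], [-2.7, 2.7]. Speed limits (rad/s): [2.57, 2.57, 3.14, 3.14, 3.14, 3.14].

INTERFACE

Orientations are given as a unit quaternion [w, x, y, z].
In Python, from rig import readout, vision, manip gives the robot as it stands.
- The arm moves only by the shell command python3 -m handwheel 'ROWS' [FORCE]. ROWS is JSON, a list of rows, each a list of 3 entries, a list of its own where there are three numbers: the shift along the tool's x, y, z in mm, then the turn, a rotation vector about the tool's x, y, z in units of 6 degrees (1.0 is 6 degrees), then the closure, from -1 (fully open) to 1 (shut), so that 0 is half open. A call has 1 to 20 rows; each row shifts and turns the commanded pose from where the row before left it, along the tool's axes as they then stand; what a row does not reach is not made up. A row lasts 1/8 s, in which the tool goes at most 62.5 mm and 10.7 degrees, less where a joint would pass 70% of its speed; a pose out of reach is approached as far as the arm can. A call is refused whole if a number of a shift passes 62.5 or a number of a turn 1, either way. A call with a gripper value outside its range is refused whole. The fingers move at their own pace and stop on an object; FORCE is the grip in N (left out, the last holds). Time passes only in rows, so rows that do not move let the fingers close. It gives the time, the measured TCP pose, the force, the opening and the grip force at its end, in the units of the state.
- readout.get_state(): the state, without advancing time (a new reading comes with each control period).
- vision.get_image(name): name is "scene" or "top" or "wrist"; returns the picture (420x560x3 uint8, blue, green, red); there is no depth.
- vision.camera_params(name): a dict with "intrinsics" (3x3 intrinsics, pixels), "dist" ([k1, k2, p1, p2, k3] as OpenCV has them; the pictures are not rectified), "rvec" (rotation vector, rad) and "tvec" (3), from world to camera coordinates, as OpenCV has them; the wrist camera has in their place "hand_eye" (4x4, takes a point from camera to tool coordinates, whose origin is the TCP and whose axes are the flange's). Camera axes: x right, y down, z forward; pixel columns grow to the right and rows downward; lengths in m; the calibration is good to about 2 mm. A picture is of the moment at which its call begins: read the wrist's pose just before it. camera_params takes no time and is no camera call.
- manip.sign_off(): hands the job in; it is judged then, once.
The state is a dict: "clock": time; "qpos": joint angles; "qd": joint speeds; "effort": joint torques, N m; "position": TCP position; "ee_rot": TCP orientation; "contact_force": force on the tool from outside, world axes, zero at the start; "moment": the same for the moment, N m; "width": finger opening in m; "gripper_force": force on a finger pad.
Only numpy, scipy, OpenCV 4.12 (cv2) and the standard library are available. Lean on these libraries where they do the work, as an engineer would, in place of code of your own. Each camera call takes 0.05 s, during which the arm holds its last target. There are 200 camera calls.

TASK

Change the fixture over to the other tooling plate: swing its hold-down strap fully aside to its stop, take the plate with the open channel off the pins and lay it flat in the cardboard tray, then gently lower the plate with the three round pockets over the two pins, the right way round, until it rests flush. Then swing the strap back over the new plate, fully home. Set both plates down gently, do not drop them, and leave the loose things round about where they are.

Things in the scene. Friction and masses are not known exactly. Their poses are not given: they have to be found in the camera images.
- fixture: dark steel fixture base 170 x 176 x 18 mm, fixed to the bench, with four rest buttons whose tops are 22 mm above the bench, two upright locating pins and a pivoted hold-down strap on the side towards the robot. Origin at bench level under the centre of the seat; x points away from the strap's side, y from the small pin to the large pin, z up
- seat (a point): the point of the fixture 22 mm above its origin, in the plane of the rest buttons: a seated plate has its origin here, its axes along the fixture's, and lies flush on the buttons
- pin_large (a point): top of the large locating pin, 20 mm diameter, at (0, +55) mm in the fixture frame, 38 mm above the seat plane: 24 mm straight, then a bullet nose narrowing to half the diameter
- pin_small (a point): top of the small locating pin, 12 mm diameter, at (0, -55) mm in the fixture frame, of the same height and shape
- strap (a joint): angle of the steel hold-down strap about its upright pivot, rad. 0: home at its stop, nose 24 mm over the plate's edge, tail to -x of the fixture. 1.57: fully aside at the other stop, tail to +y, nose to -y, clear of the plate. Grows clockwise seen from above. Friction holds it where it is left; about 2 N at the knob moves it. Starts at 0 to 0.1
- strap_pivot (a point): the strap's upright pivot axis at the strap's upper face, at (-72, +24) mm in the fixture frame, 48 mm above the bench. The strap is 12 mm thick and, when home, passes 2 mm above the upper face of a seated plate, so it cannot come home over one that is not down
- strap_knob (a point): middle of the upright black round knob (24 mm diameter, from 10 to 46 mm above the strap's upper face) on the strap's tail, 66 mm from the pivot axis; this point is 28 mm above the strap's upper face, 76 mm above the bench
- channel_plate: the plate now seated on the fixture: aluminium plate 12 mm thick, 148 mm long (y); 100 mm wide (x) from y = -30 to +74 mm, 60 mm wide from y = -74 to -30 mm. Round 22 mm through hole at (0, +55) mm in the wide end, through slot 14 (x) by 20 (y) mm at (0, -55) mm in the narrow end. Origin: centre of the underside. About 0.55 kg
- channel_plate_nest (a point): centre of the top face of the channel plate's grey nest block, at (0, 0, 52) mm in the plate's frame. The block is 40 mm wide (x), 80 mm long (y), 40 mm tall; grip it across the 40 mm. It has one open channel along y, 17 mm wide, with a small steel stop
- pocket_plate: the plate to be fitted, lying on the bench at the robot's right: aluminium plate 12 mm thick, 148 mm long (y); 100 mm wide (x) from y = -30 to +74 mm, 60 mm wide from y = -74 to -30 mm. Round 22 mm through hole at (0, +55) mm in the wide end, through slot 14 (x) by 20 (y) mm at (0, -55) mm in the narrow end. Origin: centre of the underside. About 0.55 kg
- pocket_plate_nest (a point): centre of the top face of the pocket plate's grey nest block, at (0, 0, 52) mm in the plate's frame. The block is 40 mm wide (x), 80 mm long (y), 40 mm tall; grip it across the 40 mm. It has a row of three round pockets in its top, 15 mm in diameter, 26 mm deep
- pocket_plate_hole (a point): centre of the round hole of the pocket plate at its underside, at (0, +55) mm in the plate's frame; it goes over the large pin, which does not enter the slot
- tray: open brown cardboard tray, fixed, empty: outside 240 mm (x) by 300 mm (y), walls 3 mm thick and 100 mm high, floor 3 mm thick. Origin at the centre of its underside at bench level; stands at the robot's left
- screwdriver: bystander: red screwdriver, 188 mm long, behind the fixture
- hex_key: bystander: dark hex key, 82 mm long, in front of the tray
- glue_bottle: bystander: white dropper bottle, 80 mm tall, 29 mm in diameter, behind the fixture
- caliper: bystander: digital caliper, 202 mm long, beyond the pocket plate
- parts_box_a: bystander: clear lidded box of small parts, 77 x 57 x 41 mm, near the robot
- parts_box_b: bystander: clear lidded box of small parts, 77 x 57 x 41 mm, behind the fixture or the tray
- tape_roll: bystander: tan tape roll, 100 mm diameter, 25 mm high, behind the fixture or the tray
- sleeve_a: bystander: small white flanged sleeve, 40 mm long, near the robot
Mind the look-alikes: they are no part of the job. What is shaped like the channel_plate but turquoise is not meant.

How it is judged:
On the way, in this order (a step that is already met when the one before it is completed fails the run):
1. the strap has been swung aside (value of joint strap above 1.35 rad), for 0.2 s.
2. the channel plate lies flat in the tray, released (x of channel_plate in the frame of tray between -0.08 and 0.08 m and y of channel_plate in the frame of tray between -0.1 and 0.1 m and z of channel_plate in the frame of tray below 0.012 m and angle between channel_plate's own z axis and vertical below 0.08 rad and contact force between channel_plate and the fingers below 0.3 N and linear speed of channel_plate below 0.02 m/s and angular speed of channel_plate below 0.15 rad/s), for 0.2 s.
3. the pocket plate is seated flush over both pins, released (x of pocket_plate in the frame of seat between -0.004 and 0.004 m and y of pocket_plate in the frame of seat between -0.004 and 0.004 m and z of pocket_plate in the frame of seat below 0.002 m and angle between pocket_plate's own z axis and vertical below 0.03 rad and horizontal distance between pocket_plate_hole and pin_large below 0.005 m and contact force between pocket_plate and the fingers below 0.3 N and linear speed of pocket_plate below 0.02 m/s and angular speed of pocket_plate below 0.15 rad/s), for 0.2 s.
At the end, for the whole second after the job is handed in: The pocket plate is at rest flush on the seat, the right way round (within 4 mm in x and y, 2 mm in height, 0.03 rad of tilt; round hole within 5 mm of the large pin's axis); the channel plate is at rest flat in the tray; the strap is home over the pocket plate (under 0.2 rad) (x of pocket_plate in the frame of seat between -0.004 and 0.004 m and y of pocket_plate in the frame of seat between -0.004 and 0.004 m and z of pocket_plate in the frame of seat below 0.002 m and angle between pocket_plate's own z axis and vertical below 0.03 rad and horizontal distance between pocket_plate_hole and pin_large below 0.005 m and linear speed of each of pocket_plate, channel_plate below 0.02 m/s and angular speed of each of pocket_plate, channel_plate below 0.15 rad/s and x of channel_plate in the frame of tray between -0.08 and 0.08 m and y of channel_plate in the frame of tray between -0.1 and 0.1 m and z of channel_plate in the frame of tray below 0.012 m and angle between channel_plate's own z axis and vertical below 0.08 rad and value of joint strap below 0.2 rad); the robot touches nothing.
It fails at once if the pocket plate is let fall onto the fixture (faster than 0.35 m/s in the last 30 mm over the seat) (horizontal distance between pocket_plate and seat below 0.03 m and z of pocket_plate in the frame of seat below 0.03 m and linear speed of pocket_plate above 0.35 m/s).
It fails at once if the channel plate is let fall into the tray (faster than 0.35 m/s in the last 30 mm over the tray's floor) (horizontal distance between channel_plate and tray below 0.12 m and z of channel_plate in the frame of tray below 0.033 m and linear speed of channel_plate above 0.35 m/s).
It fails at once if a loose bystander is moved by more than 30 mm (distance of any of screwdriver, hex_key, glue_bottle, caliper, parts_box_a, parts_box_b, tape_roll, sleeve_a from where it was at the start of the episode above 0.03 m).
It also fails if it takes over 72 s, if anything falls off the work surface, if the arm or the gripper's body presses on something with over 40 N, if the wrist force passes 120 N, or if a joint passes its speed limit or range.

## Working session

There is one attempt and no reset: what is moved stays moved. The work goes in short steps, Python scripts to look and compute and a shell command to move; the robot and the scene stay as the last step left them, time stands still between calls to the robot, and variables do not carry over. Pictures are saved under pics/ and viewed, at most 13 in all, crops included, and the job is handed in when it is done.

```bash
ls; mkdir -p pics
python3 - <<'E'
from rig import readout, vision
import cv2,numpy as np
print(readout.get_state())
for n in("scene","top","wrist"):
    im=vision.get_image(n); cv2.imwrite(f"pics/{n}0.png",im)
    print(n,vision.camera_params(n))
E
```

```text
pics
{'clock': 0.0, 'qpos': array([ 1.02302494e+00,  2.76584912e-01,  1.50616081e+00, -2.29410247e-06,
        1.36074519e+00, -1.21022108e-01]), 'qd': array([ 0.00143479, -0.00081391, -0.00057066, -0.00275102,  0.00148959,
        0.00117328]), 'effort': array([ 6.39873560e-04, -4.16761708e+01, -2.45802498e+01, -5.11732542e-04,
        1.09007297e-02,  2.11900283e-05]), 'position': array([0.23769478, 0.5228945 , 0.20103452]), 'ee_rot': array([-3.10444188e-04,  2.11758880e-01,  9.77321480e-01, -8.96923719e-04]), 'contact_force': array([-0.99247195,  0.6202201 , -0.53929265]), 'moment': array([-0.03462522, -0.02685642,  0.00870489]), 'gripper_force': 0.0, 'width': 0.08522966137575502}
scene {'intrinsics': array([[527.60169993,   0.        , 275.87977433],
       [  0.        , 527.60169993, 209.98013182],
       [  0.        ,   0.        ,   1.        ]]), 'dist': array([-0.14269168,  0.        ,  0.        ,  0.        ,  0.        ]), 'rvec': array([ 1.15923962, -2.05466182,  1.20668171]), 'tvec': array([0.29718474, 0.26020628, 1.11288243])}
top {'intrinsics': array([[470.27348791,
[... 226 characters left out ...]
ray([ 2.1292103 , -2.18009985,  0.13468927]), 'tvec': array([0.06304831, 0.51745821, 1.36168619])}
wrist {'intrinsics': array([[325.78479291,   0.        , 279.62688255],
       [  0.        , 325.78479291, 207.53040508],
       [  0.        ,   0.        ,   1.        ]]), 'dist': array([0.0179699, 0.       , 0.       , 0.       , 0.       ]), 'hand_eye': array([[ 1.73279463e-04, -9.62325646e-01, -2.71899469e-01,
         6.83981455e-02],
       [ 9.99999671e-01,  3.82350725e-04, -7.15950283e-04,
         1.57930309e-03],
       [ 7.92938277e-04, -2.71899255e-01,  9.62325395e-01,
        -1.71308160e-01],
       [ 0.00000000e+00,  0.00000000e+00,  0.00000000e+00,
         1.00000000e+00]])}
```

View pics/top0.png

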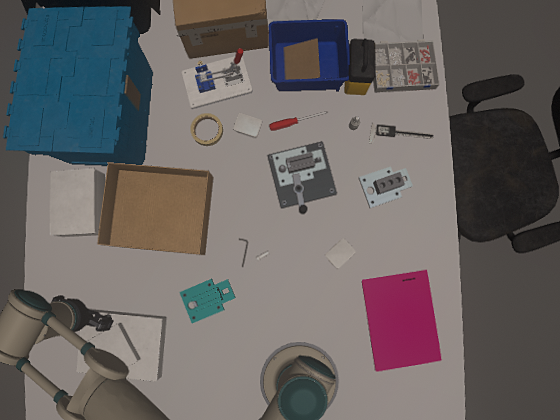

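View pics/scene0.png

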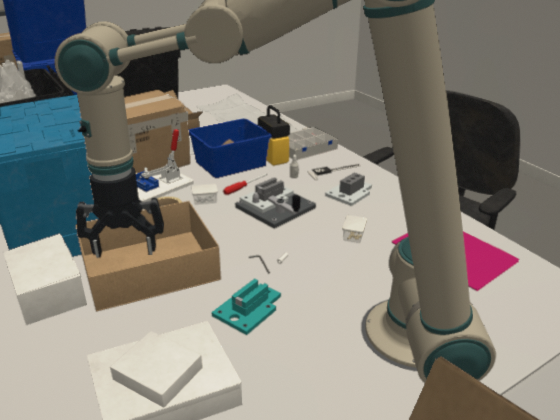

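Top view: fixture at about (302,175) with strap pivot (298,187) and knob (303,209). Pocket plate is at (386,186), tray at (157,208), and the turquoise look-alike at (207,300). The scene view agrees. Image up is +x and left is +y.

```bash
cat > h.py <<'E'
import numpy as np,cv2
from rig import readout,vision
from scipy.spatial.transform import Rotation as R
def pose():
    s=readout.get_state();q=s["ee_rot"]
    return np.array(s["position"]),R.from_quat([q[1],q[2],q[3],q[0]]).as_matrix()
def cam(n,P=None):
    """K,dist,R world->cam,t"""
    c=vision.camera_params(n)
    if n=="wrist":
        p,r=P; T=np.eye(4);T[:3,:3]=r;T[:3,3]=p
        W=np.linalg.inv(T@c["hand_eye"]);return c["intrinsics"],c["dist"],W[:3,:3],W[:3,3]
    return c["intrinsics"],c["dist"],cv2.Rodrigues(c["rvec"])[0],c["tvec"]
def rays(C,uv):
    K,d,r,t=C;n=cv2.undistortPoints(np.float64(uv).reshape(-1,1,2),K,d).reshape(-1,2)
    v=np.c_[n,np.ones(len(n))]@r; return -r.T@t,v/np.linalg.norm(v,axis=1,keepdims=True)
def plane(C,uv,z):
    o,v=rays(C,uv);return o+v*((z-o[2])/v[:,2])[:,None]
def tri(obs):
    """obs: list of (C,(u,v)); closest point and rms miss"""
    A=np.zeros((3,3));b=np.zeros(3);L=[]
    for C,uv in obs:
        o,v=rays(C,[uv]);M=np.eye(3)-np.outer(v[0],v[0]);A+=M;b+=M@o;L.append((M,o))
    p=np.linalg.solve(A,b);return p,np.sqrt(np.mean([np.sum((M@(p-o))**2) for M,o in L]))
def proj(C,X):
    K,d,r,t=C;return cv2.projectPoints(np.float64(X).reshape(-1,1,3),cv2.Rodrigues(r)[0],t,K,d)[0].reshape(-1,2)
def yaw(r): return np.degrees(np.arctan2(r[1,1],r[0,1]))  # heading of tool y
def go(xyz,yawdeg=None):
    """turn needed about tool z (units of 6 deg, mod 180), then shift in mm in tool axes after the turn (tool straight down)"""
    p,r=pose();y0=yaw(r)
    y1=y0 if yawdeg is None else yawdeg
    d=(y1-y0+90)%180-90
    y=np.radians(y0+d);ty=np.array([np.cos(y),np.sin(y),0]);tz=np.array([0,0,-1.]);tx=np.cross(ty,tz)
    e=np.float64(xyz)-p
    e0=r.T@e*1000
    tilt=R.from_matrix(np.c_[tx,ty,tz].T@ (r@R.from_euler('z',-d,degrees=True).as_matrix())).as_rotvec()
    print("turn z units %.2f | shift mm before turn %s after turn %s | yaw now %.2f tilt err deg %s"%(-d/6,e0.round(1),(np.c_[tx,ty,tz].T@e*1000).round(1),y0,np.degrees(tilt).round(2)))
def snap(n,f=None):
    P=pose() if n=="wrist" else None
    im=vision.get_image(n)
    if f: cv2.imwrite("pics/"+f,im); np.savez("pics/"+f[:-4],p=P[0],r=P[1]) if P else None
    return im,cam(n,P)
E
python3 - <<'E'
from h import *
im=cv2.imread("pics/top0.png");C=cam("top")
uv=[(302,175),(298,187),(303,209),(283,170),(326,157),(386,186),(157,208)]
print(plane(C,uv,0.05).round(3))
hsv=cv2.cvtColor(im,cv2.COLOR_BGR2HSV)
def rect(m,x0,y0,x1,y1,z):
    k=np.zeros(m.shape,np.uint8);k[y0:y1,x0:x1]=m[y0:y1,x0:x1]*255
    k=cv2.morphologyEx(k,cv2.MORPH_OPEN,np.ones((3,3)))
    c=max(cv2.findContours(k,0,2)[0],key=cv2.contourArea)
    X=plane(C,c.reshape(-1,2),z)[:,:2].astype(np.float32);r=cv2.minAreaRect(X)
    print(cv2.minAreaRect(c),r, cv2.boxPoints(r).round(3).tolist())
g=hsv[...,2]
rect(g<130,255,135,345,218,.018)
rect((hsv[...,1]>60)&(hsv[...,0]>5)&(hsv[...,0]<25),90,155,220,262,.1)
rect(((hsv[...,0]>85)&(hsv[...,0]<120)&(hsv[...,1]>18)),350,160,418,215,.012)
go((.5,.0,.3),90)
E
```

```text
[[ 0.607 -0.022  0.05 ]
 [ 0.572 -0.009  0.05 ]
 [ 0.506 -0.022  0.05 ]
 [ 0.624  0.034  0.05 ]
 [ 0.66  -0.095  0.05 ]
 [ 0.569 -0.27   0.05 ]
 [ 0.519  0.409  0.05 ]]
((303.1764831542969, 179.20590209960938), (65.96968841552734, 58.9361572265625), 75.96376037597656) ((0.6017871499061584, -0.026524364948272705), (0.20212844014167786, 0.17826250195503235), 13.07351303100586) [[0.4830000102519989, 0.03700000047683716], [0.5239999890327454, -0.13600000739097595], [0.7200000286102295, -0.09000000357627869], [0.6800000071525574, 0.08299999684095383]]
((154.93902587890625, 207.65054321289062), (109.02194213867188, 84.1310806274414), 5.355824947357178) ((0.5148968696594238, 0.4026607275009155), (0.31521686911582947, 0.24137967824935913), 83.44544982910156) [[0.37700000405311584, 0.25999999046325684], [0.6169999837875366, 0.23199999332427979], [0.652999997138977, 0.5450000166893005], [0.4129999876022339, 0.5730000138282776]]Traceback (most recent call last):
  File "<stdin>", line 15, in <module>
  File "<stdin>", line 9, in rect
ValueError: max() iterable argument is empty
```

```bash
python3 -c "
from h import *
go((.58,-.06,.27),13)"
```

```text
turn z units 8.76 | shift mm before turn [-552.9 -389.2  -68.3] after turn [-645.1  202.3  -68.8] | yaw now 65.55 tilt err deg [ 0.06 -0.06  0.  ]
```

```bash
python3 -m handwheel '[[[-56,-9,-6],[0,0,0.73],-1],[[-56,-9,-6],[0,0,0.73],-1],[[-56,-9,-6],[0,0,0.73],-1],[[-56,-9,-6],[0,0,0.73],-1],[[-56,-9,-6],[0,0,0.73],-1],[[-56,-9,-6],[0,0,0.73],-1],[[-56,-9,-6],[0,0,0.73],-1],[[-56,-9,-6],[0,0,0.73],-1],[[-56,-9,-6],[0,0,0.73],-1],[[-56,-9,-6],[0,0,0.73],-1],[[-56,-9,-6],[0,0,0.73],-1],[[-56,-9,-6],[0,0,0.73],-1],[[0,0,0],[0,0,0],-1],[[0,0,0],[0,0,0],-1]]'
python3 - <<'E'
from h import *
p,r=pose();print(p,yaw(r))
snap("wrist","w1.png")
E
```

```text
clock: 1.9
position: [0.5891, -0.0315, 0.2734]
ee_rot: [-0.001, 0.623, 0.782, 0.0]
contact_force: [0.0, 0.4, 0.1]
width: 0.0852
gripper_force: 0.0
[ 0.589063   -0.03151561  0.27342812] 12.971197637886464
```

View pics/w1.png

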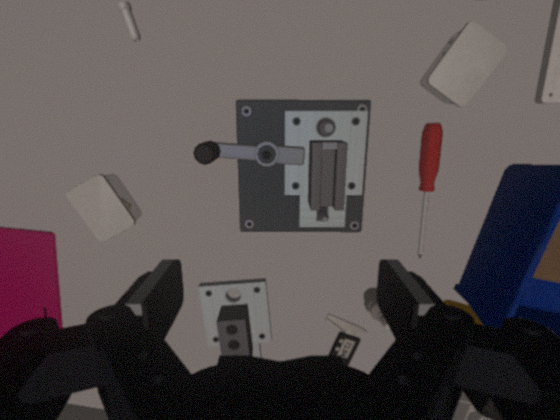

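Wrist view: fixture outline spans (237–369, 98–233), with the large pin at (326,128) and small pin at (322,215). Strap pivot is at (266,154) and knob at (207,152). Channel nest is at (328,175). The pocket plate is at (236,320), its hole at (234,295) in the upper (+y) end, so it is oriented like the fixture. I'll take a second view 90 mm toward -y.

```bash
python3 -m handwheel '[[[-45,0,0],[0,0,0],-1],[[-45,0,0],[0,0,0],-1],[[0,0,0],[0,0,0],-1],[[0,0,0],[0,0,0],-1]]'
python3 - <<'E'
from h import *
p,r=pose();print(p,yaw(r))
snap("wrist","w2.png")
a=cv2.imread("pics/w1.png")[90:370,190:380];b=cv2.imread("pics/w2.png")[0:300,170:380]
a=cv2.resize(a,None,fx=2,fy=2,interpolation=2);b=cv2.resize(b,None,fx=2,fy=2,interpolation=2)
o=np.zeros((600,800,3),np.uint8);o[:560,:380]=a;o[:600,380:800]=b;cv2.imwrite("pics/w12.png",cv2.convertScaleAbs(o,alpha=1.3))
E
```

```text
clock: 2.45
position: [0.6094, -0.1178, 0.2737]
ee_rot: [-0.001, 0.622, 0.783, 0.0]
contact_force: [0.4, 0.1, 0.1]
width: 0.0854
gripper_force: 0.0
[ 0.60942964 -0.11776048  0.27366068] 13.084101369521576
```

View pics/w12.png

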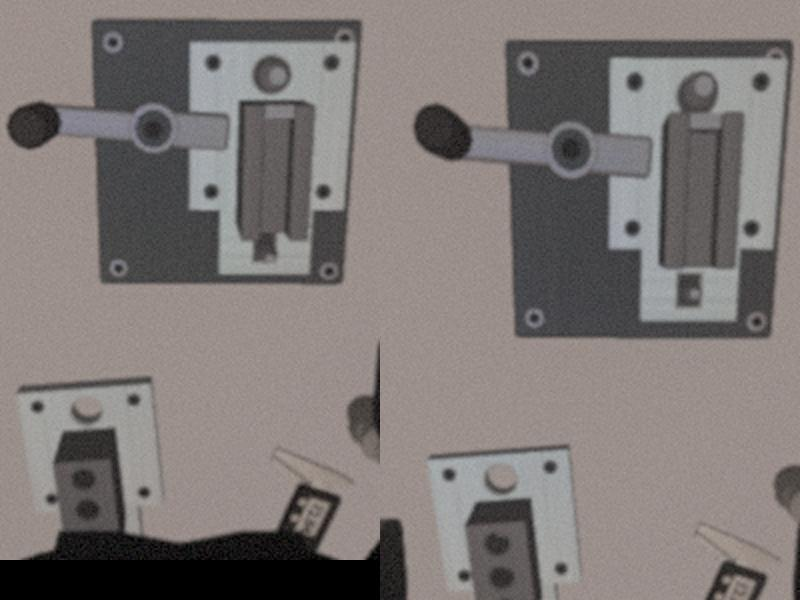

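Left half (w1) and right half (w2) both show the plate corners, screws, pivot, knob, pin tops and pocket-plate hole clearly. I read the pixels off for ray casting and triangulation.

```bash
cat > m1.py <<'E'
from h import *
def ld(f):
    z=np.load(f"pics/{f}.npz");return cam("wrist",(z["p"],z["r"]))
C1,C2=ld("w1"),ld("w2")
a=lambda X,Y:(190+X/2,90+Y/2)
b=lambda X,Y:(170+(X-380)/2,Y/2)
def fit(L,W):
    L=np.float64(L);W=np.float64(W)[:,:2];A=L-L.mean(0);B=W-W.mean(0)
    th=np.arctan2((A[:,0]*B[:,1]-A[:,1]*B[:,0]).sum(),(A*B).sum());M=np.array([[np.cos(th),-np.sin(th)],[np.sin(th),np.cos(th)]])
    t=W.mean(0)-M@L.mean(0);res=np.linalg.norm(L@M.T+t-W,axis=1)*1000
    return t,np.degrees(th),res
def to(L,t,th):
    th=np.radians(th);return np.float64(L)@np.array([[np.cos(th),-np.sin(th)],[np.sin(th),np.cos(th)]]).T+t
if __name__=="__main__":
    for n,p,q in[("pivot",(153,129),(571,150)),("pinL",(277,75),(704,87)),("knob top",(30,125),(440,130)),("nestTL",(240,103),(667,114)),
      ("chan screw",(213,62),(635,82)),("chan screw4",(323,191),(751,228)),("pocket screw",(37,407),(449,474)),("pocket1",(84,479),(497,544)),("pk nest TR",(117,458),(530,520))]:
        P,e=tri([(C1,a(*p)),(C2,b(*q))]);print(n,P.round(4),"miss mm %.1f"%(e*1000))
    Lc=[(-.05,.074),(.05,.074),(-.03,-.074),(.03,-.074)]
    w1=np.r_[plane(C1,[a(189,41),a(354,40),a(219,273),a(310,271)],.034),plane(C1,[a(153,129)],.048)]
    w2=np.r_[plane(C2,[b(609,58),b(778,57),b(640,321),b(738,320)],.034),plane(C2,[b(571,150)],.048)]
    L=Lc+[(-.072,.024)]
    for w in(w1,w2):print("fixture",*fit(L,w))
    t,th,_=fit(L+L,np.r_[w1,w2]);print("F",t,th)
    inv=lambda W,t,th:(W[:,:2]-t)@to(np.eye(2),0,th).T
    M=to(np.eye(2),0,th).T
    s=np.array((plane(C2,[b(635,82),b(762,82),b(632,228),b(751,228)],.034)[:,:2]-t)@M);print("screws local",s.round(4).tolist())
    ps=plane(C2,[b(449,474),b(550,467),b(464,576),b(561,568)],.012)
    print("pocket",*fit(s,ps)); tp,tq,_=fit(s,ps)
    k=plane(C1,[a(30,125)],.094),plane(C2,[b(440,130)],.094);print("knob",k,[(x[0,:2]-t)@M for x in k])
    np.savez("est",t=t,th=th,tp=tp,tq=tq)
E
python3 m1.py
```

```text
pivot [ 0.5693 -0.0106  0.0509] miss mm 0.1
pinL [0.6331 0.0365 0.0538] miss mm 0.2
knob top [ 0.5036 -0.0198  0.0826] miss mm 0.4
nestTL [0.6156 0.0169 0.065 ] miss mm 0.9
chan screw [0.5961 0.0351 0.031 ] miss mm 0.1
chan screw4 [ 0.6842 -0.027   0.0324] miss mm 0.0
pocket screw [ 0.529  -0.2335  0.015 ] miss mm 0.1
pocket1 [ 0.5741 -0.2609  0.0489] miss mm 0.2
pk nest TR [ 0.5926 -0.2373  0.0519] miss mm 0.8
fixture [ 0.64442842 -0.01675555] 13.537143639519416 [0.44644182 0.4287618  0.43800073 0.91113652 0.75771595]
fixture [ 0.64389736 -0.01743405] 13.9292782050324 [1.50303748 3.2780712  0.56016512 1.10999675 1.54542912]
F [ 0.64416297 -0.01709489] 13.732876975800469
screws local [[-0.0344, 0.0615], [0.038, 0.0605], [-0.0358, -0.0182], [0.0361, -0.0191]]
pocket [ 0.58091821 -0.2826281 ] 18.693563662154045 [0.62528282 0.463173   0.36836679 0.21378033]
knob (array([[ 0.5054559 , -0.01816622,  0.094     ]]), array([[ 0.5069125 , -0.02070619,  0.094     ]])) [array([-0.13499619,  0.03188775]), array([-0.13418421,  0.0290746 ])]
```

```bash
python3 -c "
from h import *
go((.504,-.0197,.115),98)
p,r=pose()
print(readout.get_state()['qpos'].round(3))"
```

```text
turn z units -14.15 | shift mm before turn [119.1 -80.4 159. ] after turn [ 90.8 111.6 158.9] | yaw now 13.11 tilt err deg [-0.06  0.02  0.  ]
[-3.030e-01  3.180e-01  1.269e+00  1.000e-03  1.555e+00 -5.320e-01]
```

```bash
python3 -m handwheel '[[[40,-27,0],[0,0,0],0.06],[[40,-27,0],[0,0,0],0.06],[[39,-26,0],[0,0,-0.15],0.06],[[0,0,11],[0,0,-1],0.06],[[0,0,11],[0,0,-1],0.06],[[0,0,11],[0,0,-1],0.06],[[0,0,11],[0,0,-1],0.06],[[0,0,11],[0,0,-1],0.06],[[0,0,11],[0,0,-1],0.06],[[0,0,11],[0,0,-1],0.06],[[0,0,11],[0,0,-1],0.06],[[0,0,11],[0,0,-1],0.06],[[0,0,11],[0,0,-1],0.06],[[0,0,11],[0,0,-1],0.06],[[0,0,11],[0,0,-1],0.06],[[0,0,11],[0,0,-1],0.06],[[0,0,11],[0,0,-1],0.06],[[0,0,4],[0,0,0],0.06],[[0,0,0],[0,0,0],0.06]]'
python3 -c "
from h import *
go((.504,-.0197,.064),98)
im,C=snap('wrist','w3.png');print(proj(C,[(.504,-.0197,.094)]))"
```

```text
clock: 4.88
position: [0.5048, -0.0207, 0.116]
ee_rot: [0.0, -0.069, 0.998, 0.0]
contact_force: [-0.1, 0.2, -0.4]
width: 0.0402
gripper_force: 0.0
turn z units -0.02 | shift mm before turn [ 0.6  1.1 52. ] after turn [ 0.6  1.1 52. ] | yaw now 97.87 tilt err deg [-0.01 -0.    0.  ]
[[279.89056804 226.69239967]]
```

View pics/w3.png

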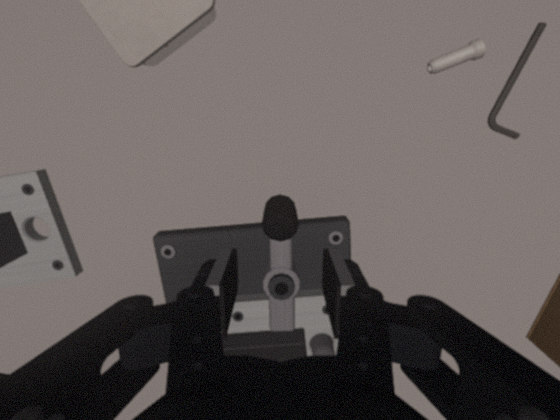

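Wrist view 3: knob blob is at (280,218), centred between the fingers at columns about 235 and 330. The strap lies along the image's vertical, so its angle is about 0.1 rad. I'll descend, cage the knob and swing it.

```bash
python3 -m handwheel '[[[0.6,1,18],[0,0,0],0.06],[[0,0,18],[0,0,0],0.06],[[0,0,16],[0,0,0],0.2],[[0,0,0],[0,0,0],0.25]]' 20 && python3 -m handwheel '[[[-0.4,6.9,0],[0,0,1],0.25],[[-0.4,6.9,0],[0,0,1],0.25],[[-0.4,6.9,0],[0,0,1],0.25],[[-0.4,6.9,0],[0,0,1],0.25],[[-0.4,6.9,0],[0,0,1],0.25],[[-0.4,6.9,0],[0,0,1],0.25],[[-0.4,6.9,0],[0,0,1],0.25],[[-0.4,6.9,0],[0,0,1],0.25],[[-0.4,6.9,0],[0,0,1],0.25],[[-0.4,6.9,0],[0,0,1],0.25],[[-0.4,6.9,0],[0,0,1],0.25],[[-0.4,6.9,0],[0,0,1],0.25],[[-0.4,6.9,0],[0,0,1],0.25],[[-0.4,6.9,0],[0,0,1],0.25],[[0,0,0],[0,0,0],0.25]]'
```

```text
clock: 5.42
position: [0.5036, -0.0204, 0.0634]
ee_rot: [-0.001, -0.069, 0.998, 0.0]
contact_force: [0.1, 0.4, 0.4]
width: 0.0322
gripper_force: 0.0
clock: 7.3
position: [0.5554, 0.0523, 0.065]
ee_rot: [0.001, 0.616, 0.788, 0.001]
contact_force: [0.8, -0.7, 0.6]
width: 0.0324
gripper_force: 0.0
```

```bash
python3 -m handwheel '[[[0,2.5,0],[0,0,0],0.25],[[0,2,0],[0,0,0],0.25],[[0,1,0],[0,0,0],0.25],[[0,0,0],[0,0,0],0.25]]'; python3 -c "
from h import *
im,C=snap('wrist','w4.png')
go((.6443,-.017,.1),13.6)"
```

```text
clock: 7.8
position: [0.5596, 0.0535, 0.0639]
ee_rot: [-0.0, 0.616, 0.787, 0.0]
contact_force: [0.3, -0.6, -0.9]
width: 0.0318
gripper_force: 0.0
turn z units 0.05 | shift mm before turn [-88.8  65.4 -36.2] after turn [-88.5  65.9 -36.1] | yaw now 13.90 tilt err deg [0.01 0.01 0.  ]
```

```bash
python3 -m handwheel '[[[0,2,0],[0,0,0],0.25],[[0,1,0],[0,0,0],0.25],[[0,0,0],[0,0,0],0.25]]'; python3 -c "
from h import *
im,C=snap('wrist','w5.png');cv2.imwrite('pics/w5v.png',cv2.convertScaleAbs(im,alpha=1.6))"
```

```text
clock: 8.22
position: [0.5626, 0.0543, 0.0639]
ee_rot: [0.0, 0.616, 0.787, 0.0]
contact_force: [0.7, 0.0, 0.2]
width: 0.032
gripper_force: 0.0
```

View pics/w5v.png

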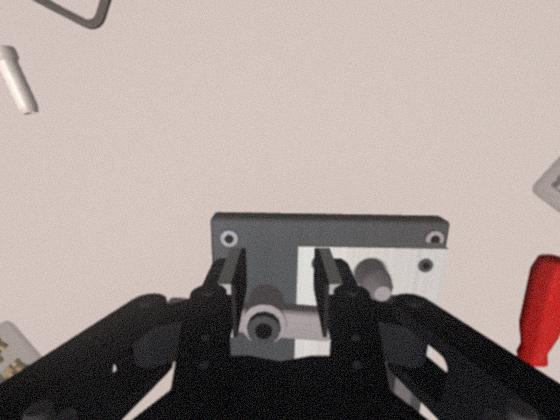

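Run:
```python
from m1 import *
for f in("w3","w5"):
    z=np.load(f"pics/{f}.npz");p,r=z["p"],z["r"];C=cam("wrist",(p,r))
    print(f,"pad ends y+-20,z0/-13",proj(C,[p+r@np.array(q) for q in[(0,.02,-.006),(0,-.02,-.006),(.011,.02,-.006),(-.011,.02,-.006)]]).round().tolist())
    for n,l,zz in[("knobtop .1",(-.1377,.0306),.094),("knobbot",(-.1377,.0306),.058),("knob aside",(-.072,.09),.094),("pivot",(-.072,.024),.048),("nose0",(-.026,.024),.048),("pinL",(0,.055),.06)]:
        print(n,proj(C,np.r_[to([l],(.6443,-.017),13.6)[0],zz]).round().tolist())
```

```text
w3 pad ends y+-20,z0/-13 [[314.0, 248.0], [241.0, 248.0], [315.0, 229.0], [313.0, 266.0]]
knobtop .1 [[280.0, 229.0]]
knobbot [[280.0, 212.0]]
knob aside [[377.0, 312.0]]
pivot [[280.0, 286.0]]
nose0 [[285.0, 334.0]]
pinL [[325.0, 367.0]]
w5 pad ends y+-20,z0/-13 [[314.0, 248.0], [241.0, 248.0], [315.0, 229.0], [313.0, 266.0]]
knobtop .1 [[132.0, 369.0]]
knobbot [[157.0, 326.0]]
knob aside [[257.0, 265.0]]
pivot [[263.0, 325.0]]
nose0 [[332.0, 326.0]]
pinL [[381.0, 294.0]]
```

Wrist view 5: the pivot is at (264,325) with the strap's nose still pointing right over the plate, so the strap seems not to have swung. I'll back up for a clear look.

```bash
python3 -m handwheel '[[[0,0,-50],[0,0,0],0.06],[[-20,0,-50],[0,0,0],0.06],[[-50,0,-40],[0,0,0],0.06],[[-20,0,-10],[0,0,0],0.06],[[0,0,0],[0,0,0],0.06]]'
python3 - <<'E'
from m1 import *
im,C=snap('wrist','w6.png')
for n,l,zz in[("knobtop .1",(-.1377,.0306),.094),("knobbot",(-.1377,.0306),.058),("knob aside",(-.072,.09),.094),("pivot",(-.072,.024),.048),("nose0",(-.026,.024),.048),("pinL",(0,.055),.06)]:
        print(n,proj(C,np.r_[to([l],(.6443,-.017),13.6)[0],zz]).round().tolist())
cv2.imwrite('pics/w6v.png',cv2.resize(cv2.convertScaleAbs(im[60:360,100:400],alpha=1.5),None,fx=2,fy=2))
E
```

```text
clock: 8.9
position: [0.5838, -0.0327, 0.2126]
ee_rot: [-0.0, 0.617, 0.787, 0.0]
contact_force: [0.1, 0.5, -0.6]
width: 0.0401
gripper_force: 0.0
knobtop .1 [[194.0, 160.0]]
knobbot [[203.0, 155.0]]
knob aside [[267.0, 89.0]]
pivot [[269.0, 161.0]]
nose0 [[314.0, 161.0]]
pinL [[343.0, 130.0]]
```

View pics/w6v.png

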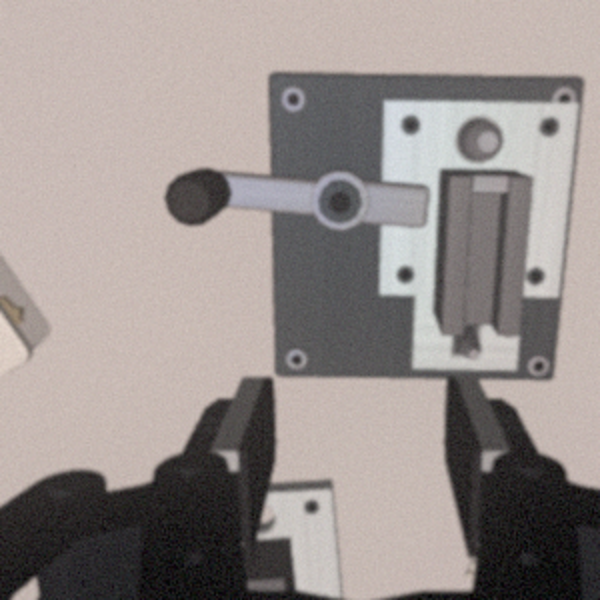

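The strap is still at about 0.1 rad, with the knob at crop (195,197). That is image (197,158), as predicted. The finger tips seem to stand higher than the TCP suggests when partly open, so I passed over the knob. I'll retry about 20 mm lower and confirm with a grip.

```bash
python3 -c "
from h import *
go((.504,-.0198,.12),98)"
```

```text
turn z units -14.03 | shift mm before turn [ 29.9 -73.4  91.7] after turn [76.3 22.5 91.5] | yaw now 13.82 tilt err deg [-0.13  0.14  0.  ]
```

```bash
python3 -m handwheel '[[[15,-37,0],[0,0,-0.03],0.06],[[15,-37,0],[0,0,0],0.06],[[0,0,6.5],[0,0,-1],0.06],[[0,0,6.5],[0,0,-1],0.06],[[0,0,6.5],[0,0,-1],0.06],[[0,0,6.5],[0,0,-1],0.06],[[0,0,6.5],[0,0,-1],0.06],[[0,0,6.5],[0,0,-1],0.06],[[0,0,6.5],[0,0,-1],0.06],[[0,0,6.5],[0,0,-1],0.06],[[0,0,6.5],[0,0,-1],0.06],[[0,0,6.5],[0,0,-1],0.06],[[0,0,6.5],[0,0,-1],0.06],[[0,0,6.5],[0,0,-1],0.06],[[0,0,6.5],[0,0,-1],0.06],[[0,0,6.5],[0,0,-1],0.06],[[0,0,25],[0,0,0],0.06],[[0,0,25],[0,0,0],0.06],[[0,0,25],[0,0,0],0.06],[[0,0,0],[0,0,0],0.06]]'
python3 -m handwheel '[[[0,0,0],[0,0,0],1],[[0,0,0],[0,0,0],1],[[0,0,0],[0,0,0],1],[[0,0,0],[0,0,0],1]]' 20
python3 -c "
from h import *
im,C=snap('scene','s1.png')
go((.504,-.0198,.045),98)
p,r=pose();print(proj(C,[p,p+[0,0,.01],p+[0,0,.02],p+[0,0,.03],p+[0,0,.04]]).round(1).tolist())
im,C=snap('wrist','w7.png')"
```

```text
clock: 11.45
position: [0.5008, -0.0187, 0.0439]
ee_rot: [-0.004, -0.071, 0.997, 0.001]
contact_force: [-0.7, -0.4, -0.1]
width: 0.0398
gripper_force: 0.0
clock: 11.95
position: [0.5041, -0.0202, 0.0469]
ee_rot: [-0.0, -0.07, 0.998, 0.0]
contact_force: [-0.2, 2.6, -5.9]
width: 0.0228
gripper_force: 20.1
turn z units 0.01 | shift mm before turn [0.1 0.5 1.9] after turn [0.1 0.5 1.9] | yaw now 98.05 tilt err deg [-0.05  0.04 -0.  ]
[[294.5, 210.3], [294.6, 207.2], [294.7, 204.0], [294.8, 200.9], [294.9, 197.7]]
```

```bash
python3 -m handwheel '[[[-0.4,6.9,0],[0,0,1],1],[[-0.4,6.9,0],[0,0,1],1],[[-0.4,6.9,0],[0,0,1],1],[[-0.4,6.9,0],[0,0,1],1],[[-0.4,6.9,0],[0,0,1],1],[[-0.4,6.9,0],[0,0,1],1]]' 20;python3 -m handwheel '[[[-0.4,6.9,0],[0,0,1],1],[[-0.4,6.9,0],[0,0,1],1],[[-0.4,6.9,0],[0,0,1],1],[[-0.4,6.9,0],[0,0,1],1],[[-0.4,6.9,0],[0,0,1],1],[[-0.4,6.9,0],[0,0,1],1],[[-0.4,6.9,0],[0,0,1],1],[[-0.4,6.9,0],[0,0,1],1],[[0,0,0],[0,0,0],1]]'
```

```text
clock: 12.8
position: [0.5108, 0.019, 0.0469]
ee_rot: [-0.001, 0.243, 0.97, -0.001]
contact_force: [-2.7, -1.6, -5.0]
width: 0.0227
gripper_force: 20.2
clock: 13.92
position: [0.5534, 0.052, 0.0468]
ee_rot: [-0.001, 0.615, 0.789, -0.001]
contact_force: [-4.4, -1.2, -2.1]
width: 0.0231
gripper_force: 20.4
```

```bash
python3 -m handwheel '[[[0,1.5,0],[0,0,0],1],[[0,0,0],[0,0,0],0.2],[[0,0,0],[0,0,0],0],[[0,0,0],[0,0,0],-0.4],[[0,0,-50],[0,0,0],-0.4],[[-20,5,-60],[0,0,0],-0.4],[[-50,10,-40],[0,0,0],-0.4],[[-20,5,0],[0,0,0],-0.4],[[0,0,0],[0,0,0],-0.4]]'
python3 - <<'E'
from m1 import *
im,C=snap('wrist','w8.png')
for n,l,zz in[("knob aside",(-.072,.09),.094),("pivot",(-.072,.024),.048),("nestTL",(-.02,.04),.074),("nestTR",(.02,.04),.074),("nestBR",(.02,-.04),.074),("plTL",(-.05,.074),.034),("plTR",(.05,.074),.034)]:
        print(n,proj(C,np.r_[to([l],(.6443,-.017),13.6)[0],zz]).round().tolist())
cv2.imwrite('pics/w8v.png',cv2.resize(cv2.convertScaleAbs(im[0:300,160:460],alpha=1.5),None,fx=2,fy=2))
go((.6443,-.017,.038),13.6)
E
```

```text
clock: 15.05
position: [0.5962, -0.0287, 0.1937]
ee_rot: [-0.001, 0.616, 0.788, -0.0]
contact_force: [0.1, 0.0, -0.3]
width: 0.0595
gripper_force: 0.0
knob aside [[250.0, 88.0]]
pivot [[255.0, 164.0]]
nestTL [[312.0, 150.0]]
nestTR [[357.0, 151.0]]
nestBR [[351.0, 236.0]]
plTL [[278.0, 111.0]]
plTR [[381.0, 111.0]]
turn z units 0.07 | shift mm before turn [ -2.1  50.7 154.8] after turn [ -1.3  50.3 155. ] | yaw now 14.01 tilt err deg [0.16 0.13 0.  ]
```

View pics/w8v.png

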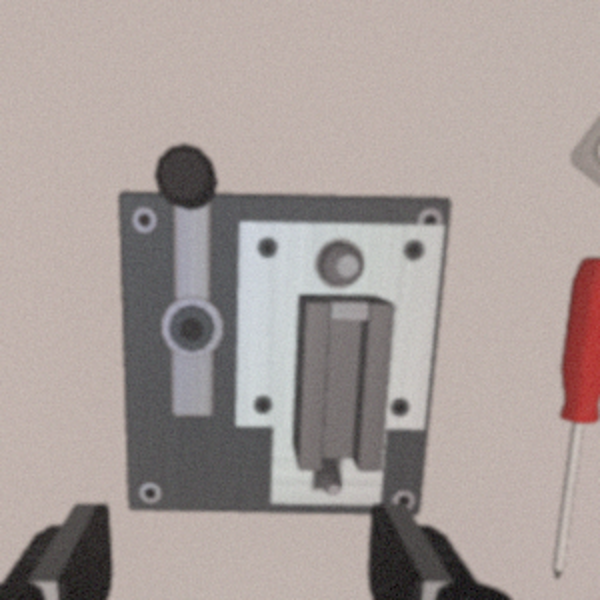

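The strap is fully aside: knob at crop (186,176), pivot (191,328). The nest top edges, crop x 305–392, match the prediction. Before grasping I'll check where the finger tips stand relative to the TCP, using the pictures taken while gripping the knob.

Run:
```python
import cv2,numpy as np
s=cv2.imread('pics/s1.png')[140:250,240:350];w=cv2.imread('pics/w7.png')[190:340,205:355]
o=np.hstack([cv2.resize(s,(400,400),interpolation=2),cv2.resize(w,(400,400),interpolation=2)])
cv2.imwrite('pics/sw.png',cv2.convertScaleAbs(o,alpha=1.9,beta=10))
```

```text
(no output)
```

View pics/sw.png

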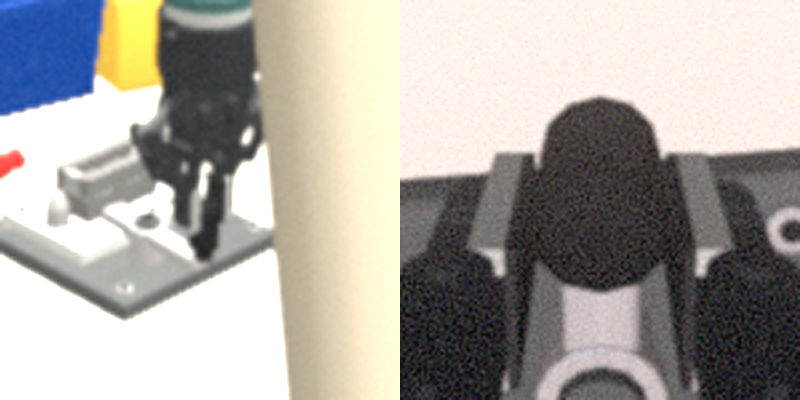

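From these, the tips sit about 35 mm behind the reported TCP, since pad tips at crop row 155 put tool z near -0.035. That explains the miss. I'll grasp the nest with TCP z at about 0.020, which puts the tips near 0.055.

```bash
python3 -m handwheel '[[[-1,25,10],[0,0,0.07],-0.4],[[0,25,20],[0,0,0],-0.4],[[0,0,45],[0,0,0],-0.4],[[0,0,35],[0,0,0],-0.4],[[0,0,25],[0,0,0],-0.4],[[0,0,20],[0,0,0],-0.4],[[0,0,10],[0,0,0],-0.4],[[0,0,5],[0,0,0],-0.4],[[0,0,0],[0,0,0],-0.4]]' 60 && python3 -m handwheel '[[[0,0,0],[0,0,0],0.4],[[0,0,0],[0,0,0],1],[[0,0,0],[0,0,0],1],[[0,0,0],[0,0,0],1]]' 60
python3 -c "
from h import *
go((.6443,-.017,.02),13.6)"
```

```text
clock: 16.23
position: [0.6449, -0.0164, 0.0246]
ee_rot: [-0.0, 0.618, 0.786, 0.0]
contact_force: [-1.0, 0.3, -0.8]
width: 0.0599
gripper_force: 0.0
clock: 16.73
position: [0.6441, -0.0171, 0.0258]
ee_rot: [-0.0, 0.618, 0.786, -0.0]
contact_force: [-2.6, -0.3, 6.9]
width: 0.0387
gripper_force: 63.8
turn z units 0.01 | shift mm before turn [0.  0.3 5.8] after turn [0.  0.2 5.8] | yaw now 13.64 tilt err deg [0.07 0.   0.  ]
```

```bash
python3 -m handwheel '[[[0,0,-4],[0,0,0],1],[[0,0,-8],[0,0,0],1],[[0,0,-12],[0,0,0],1],[[0,0,-15],[0,0,0],1],[[0,0,-15],[0,0,0],1],[[0,0,-20],[0,0,0],1],[[0,0,-25],[0,0,0],1],[[0,0,-20],[0,0,0],1],[[0,0,0],[0,0,0],1]]' 80
python3 - <<'E'
from m1 import *
im,C=snap('wrist','w9.png')
im=cv2.imread('pics/top0.png');C=cam("top");hsv=cv2.cvtColor(im,cv2.COLOR_BGR2HSV)
go((.515,.405,.145),13.6)
E
```

```text
clock: 17.85
position: [0.6471, -0.017, 0.1468]
ee_rot: [0.003, 0.618, 0.786, 0.002]
contact_force: [0.4, -0.9, -6.0]
width: 0.0385
gripper_force: 81.2
turn z units 0.01 | shift mm before turn [440.8 -27.6  -0.5] after turn [440.8 -28.    0. ] | yaw now 13.65 tilt err deg [-0.17 -0.06  0.  ]
```

```bash
python3 -m handwheel '[[[15,-3.5,0],[0,0,0.2],1],[[30,-7,0],[0,0,0.3],1],[[45,-11,0],[0,0,0.35],1],[[45,-11,0],[0,0,0.35],1],[[45,-11,0],[0,0,0.35],1],[[45,-11,0],[0,0,0.35],1],[[45,-11,0],[0,0,0.35],1],[[45,-11,0],[0,0,0.35],1],[[45,-11,0],[0,0,0.35],1],[[40,-11,0],[0,0,0.3],1],[[25,-7,0],[0,0,0.3],1],[[7,-2,0],[0,0,0],1],[[0,0,0],[0,0,0],1],[[0,0,0],[0,0,0],1]]' 80
python3 - <<'E'
from m1 import *
go((.515,.408,.146),-6.6)
im,C=snap('wrist','w10.png'); p,r=pose()
hsv=cv2.cvtColor(im,cv2.COLOR_BGR2HSV);m=((hsv[...,1]>70)&(hsv[...,0]>5)&(hsv[...,0]<25)).astype(np.uint8)*255
m=cv2.morphologyEx(m,cv2.MORPH_OPEN,np.ones((5,5)));ys,xs=np.where(m>0);print(xs.min(),xs.max(),ys.min(),ys.max())
print("rim pred",proj(C,np.c_[to([(-.12,.15),(.12,.15),(.12,-.15),(-.12,-.15)],(.515,.408),-6.6),[.1]*4]).round().tolist())
row=m[60:140].any(0);print(np.where(row)[0][[0,-1]])
for y in(40,80,120,160):
    q=np.where(m[y])[0];print(y,q[[0,-1]] if len(q) else None)
E
```

```text
clock: 19.65
position: [0.5109, 0.4042, 0.1433]
ee_rot: [0.0, 0.753, 0.658, -0.001]
contact_force: [0.1, -0.5, -6.3]
width: 0.0383
gripper_force: 81.1
turn z units -0.18 | shift mm before turn [ 4.3  3.5 -2.7] after turn [ 4.3  3.6 -2.7] | yaw now -7.70 tilt err deg [ 0.02 -0.08 -0.  ]
78 559 0 389
rim pred [[63.0, -40.0], [497.0, -49.0], [436.0, 390.0], [138.0, 395.0]]
[ 88 480]
40 [ 85 483]
80 [ 92 477]
120 [ 99 471]
160 [106 466]
```

```bash
python3 -m handwheel '[[[4,3,15],[0,0,0],1],[[0,0,25],[0,0,0],1],[[0,0,25],[0,0,0],1],[[0,0,20],[0,0,0],1],[[0,0,15],[0,0,0],1],[[0,0,12],[0,0,0],1],[[0,0,8],[0,0,0],1],[[0,0,6],[0,0,0],1],[[0,0,4],[0,0,0],1],[[0,0,2],[0,0,0],1],[[0,0,0],[0,0,0],1]]' 80
```

```text
clock: 21.08
position: [0.5144, 0.4092, 0.0118]
ee_rot: [0.0, 0.753, 0.658, 0.0]
contact_force: [0.7, 0.3, -5.5]
width: 0.0384
gripper_force: 81.2
```

```bash
python3 -m handwheel '[[[0,0,2],[0,0,0],1],[[0,0,2],[0,0,0],1],[[0,0,1],[0,0,0],1],[[0,0,0],[0,0,0],1]]' 80;python3 -m handwheel '[[[0,0,0.5],[0,0,0],1],[[0,0,0],[0,0,0],1]]' 80
```

```text
clock: 21.58
position: [0.5143, 0.4091, 0.007]
ee_rot: [-0.0, 0.753, 0.658, 0.0]
contact_force: [-0.8, -1.1, -2.8]
width: 0.0381
gripper_force: 81.4
clock: 21.82
position: [0.5144, 0.4091, 0.007]
ee_rot: [0.0, 0.753, 0.658, 0.0]
contact_force: [-1.1, -2.2, 3.5]
width: 0.038
gripper_force: 82.2
```

```bash
python3 -m handwheel '[[[0,0,0],[0,0,0],0],[[0,0,0],[0,0,0],-0.4],[[0,0,0],[0,0,0],-0.4],[[0,0,-15],[0,0,0],-0.4],[[0,0,-50],[0,0,0],-0.4],[[0,0,-60],[0,0,0],-0.4],[[0,0,-50],[0,0,0],-0.4],[[0,0,-5],[0,0,0],-0.4]]' && python3 -c "
from h import *
snap('top','top2.png');snap('wrist','w11.png')" && python3 -m handwheel '[[[-20,0,0],[0,0,-0.3],-0.4],[[-40,0,0],[0,0,-0.33],-0.4],[[-58,0,0],[0,0,-0.33],-0.4],[[-58,0,0],[0,0,-0.33],-0.4],[[-58,0,0],[0,0,-0.33],-0.4],[[-58,0,0],[0,0,-0.33],-0.4],[[-58,0,0],[0,0,-0.33],-0.4],[[-58,0,0],[0,0,-0.33],-0.4],[[-58,0,0],[0,0,-0.33],-0.4],[[-58,0,0],[0,0,-0.33],-0.4],[[-58,0,0],[0,0,-0.33],-0.4],[[-58,0,0],[0,0,-0.33],-0.4],[[-40,0,0],[0,0,-0.33],-0.4],[[-15,0,0],[0,0,-0.1],-0.4],[[0,0,0],[0,0,0],-0.4],[[0,0,0],[0,0,0],-0.4]]'
python3 - <<'E'
from m1 import *
im,C=snap('wrist','w12.png')
E=np.load('est.npz');tp,tq=E["tp"],E["tq"];print(tp,tq)
for n,l,zz in[("nestTL",(-.02,.04),.052),("nestTR",(.02,.04),.052),("nestBR",(.02,-.04),.052),("nestBL",(-.02,-.04),.052),("plTL",(-.05,.074),.012),("plTR",(.05,.074),.012),("nBL",(-.03,-.074),.012),("nBR",(.03,-.074),.012)]:
        print(n,proj(C,np.r_[to([l],tp,tq)[0],zz]).round().tolist())
o=np.hstack([cv2.resize(im[40:340,180:400],(440,600)),cv2.resize(cv2.imread('pics/w11.png'),(360,270))[:,:,:].repeat(1,0) if 0 else cv2.copyMakeBorder(cv2.resize(cv2.imread('pics/w11.png'),(360,270)),0,330,0,0,0)])
cv2.imwrite('pics/w12v.png',cv2.convertScaleAbs(o,alpha=1.5))
go((*tp,.1),tq)
E
```

```text
clock: 22.82
position: [0.5169, 0.4108, 0.1927]
ee_rot: [0.001, 0.753, 0.658, 0.006]
contact_force: [0.2, 0.5, -0.6]
width: 0.0596
gripper_force: 0.0
clock: 24.92
position: [0.5732, -0.2761, 0.1857]
ee_rot: [-0.001, 0.584, 0.812, 0.0]
contact_force: [0.2, 0.4, 0.3]
width: 0.0597
gripper_force: 0.0
[ 0.58091821 -0.2826281 ] 18.693563662154045
nestTL [[262.0, 158.0]]
nestTR [[305.0, 158.0]]
nestBR [[304.0, 239.0]]
nestBL [[264.0, 239.0]]
plTL [[234.0, 120.0]]
plTR [[332.0, 120.0]]
nBL [[257.0, 254.0]]
nBR [[309.0, 254.0]]
turn z units -0.02 | shift mm before turn [-8.7  5.1 86. ] after turn [-8.6  5.  86.1] | yaw now 18.58 tilt err deg [0.02 0.08 0.  ]
```

View pics/w12v.png

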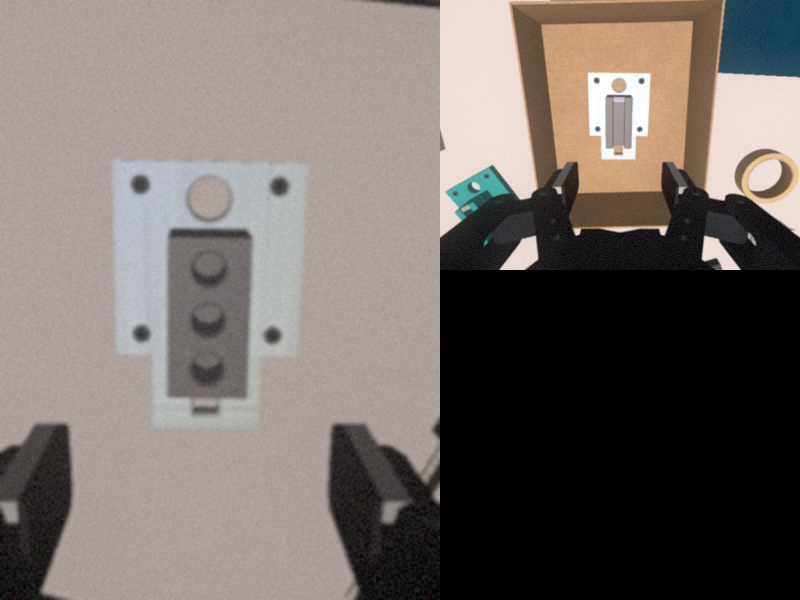

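The tray inset shows the channel plate lying flat and centred in the tray. In the left crop, the pocket plate's top corners are TL (114,160), TR (308,163), BL (152,427) and BR (259,429), with the hole at (209,198). I'll refit both poses from these matching close views.

Run:
```python
from m1 import *
L=[(-.05,.074),(.05,.074),(-.03,-.074),(.03,-.074)]
c=lambda X,Y:(180+X/2,40+Y/2); d=lambda X,Y:(160+X/2,Y/2)
Ca,Cb=ld("w12"),ld("w8")
P=fit(L,plane(Ca,[c(114,160),c(308,163),c(152,427),c(259,429)],.012));print("pocket",P)
N=plane(Ca,[c(168,236),c(251,236),c(168,397),c(248,397)],.052);print("nest",fit([(-.02,.04),(.02,.04),(-.02,-.04),(.02,-.04)],N))
print("hole local",[np.round(plane(Ca,[c(209,198)],.012)[0],4),to([(0,.055)],P[0],P[1])])
F=fit(L,plane(Cb,[d(238,222),d(446,224),d(271,503),d(384,504)],.034));print("fixture",F)
```

```text
pocket (array([ 0.58184678, -0.28284785]), np.float64(17.627944231521603), array([0.54351409, 0.46085041, 0.75777018, 0.67222535]))
nest (array([ 0.58141916, -0.28223198]), np.float64(18.340046412561243), array([0.69165998, 0.62363983, 0.1468202 , 0.06460697]))
hole local [array([ 0.5644, -0.2302,  0.012 ]), array([[ 0.56519087, -0.23043048]])]
fixture (array([ 0.64523181, -0.01708775]), np.float64(13.369021903534087), array([0.60108927, 0.62872327, 1.00339515, 1.02598899]))
```

```bash
python3 -c "
from h import *
go((.5817,-.2827,.006),18.0)"
```

```text
turn z units 0.10 | shift mm before turn [ -9.1   5.8 180. ] after turn [ -8.8   5.9 180.1] | yaw now 18.58 tilt err deg [0.02 0.08 0.  ]
```

```bash
python3 -m handwheel '[[[-8.9,5.9,20],[0,0,0.1],-0.4],[[0,0,35],[0,0,0],-0.4],[[0,0,45],[0,0,0],-0.4],[[0,0,35],[0,0,0],-0.4],[[0,0,25],[0,0,0],-0.4],[[0,0,12],[0,0,0],-0.4],[[0,0,6],[0,0,0],-0.4],[[0,0,2],[0,0,0],-0.4],[[0,0,0],[0,0,0],-0.4],[[0,0,0],[0,0,0],-0.4]]' 60 && python3 -c "
from h import *
go((.5817,-.2827,.006),18.0)" && python3 -m handwheel '[[[0,0,0],[0,0,0],0.3],[[0,0,0],[0,0,0],1],[[0,0,0],[0,0,0],1],[[0,0,0],[0,0,0],1]]' 80
python3 -c "
from h import *
go((.5817,-.2827,.006),18.0)"
```

```text
clock: 26.22
position: [0.5828, -0.285, 0.007]
ee_rot: [0.001, 0.588, 0.809, 0.0]
contact_force: [-0.0, -0.9, 0.4]
width: 0.0598
gripper_force: 0.0
turn z units -0.02 | shift mm before turn [ 2.6 -0.4  1. ] after turn [ 2.6 -0.4  1. ] | yaw now 17.90 tilt err deg [-0.07 -0.07  0.  ]
clock: 26.72
position: [0.582, -0.285, 0.0071]
ee_rot: [0.0, 0.588, 0.809, -0.0]
contact_force: [-2.6, -0.2, 5.9]
width: 0.0377
gripper_force: 82.6
turn z units -0.01 | shift mm before turn [2.3 0.5 1.1] after turn [2.3 0.5 1.1] | yaw now 17.93 tilt err deg [ 0.02 -0.04 -0.  ]
```

```bash
python3 -m handwheel '[[[0,0,-4],[0,0,0],1],[[0,0,-10],[0,0,0],1],[[0,0,-20],[0,0,0],1],[[0,0,-30],[0,0,0],1],[[0,0,-30],[0,0,0],1],[[0,0,-20],[0,0,0],1],[[0,0,-6],[0,0,0],1],[[0,0,0],[0,0,0],1],[[0,0,0],[0,0,0],1]]' 80
python3 - <<'E'
from h import *
go((.645,-.0192,.122),13.6)
im,C=snap('wrist','w13.png')
for f in("w9","w10","w13"):
    g=cv2.cvtColor(cv2.imread(f"pics/{f}.png"),cv2.COLOR_BGR2GRAY);np.save
    h=g[60:420,150:420];m=(h>125).astype(np.uint8)*255
    # plate: bright area between fingers; report its top row at several columns
    e=[int(np.argmax(np.abs(np.diff(cv2.GaussianBlur(g,(5,5),0)[150:330,c].astype(int)))))+150 for c in(245,262,300,315)]
    print(f,e)
o=np.hstack([cv2.imread("pics/w9.png")[120:420,150:410],cv2.imread("pics/w10.png")[120:420,150:410],cv2.imread("pics/w13.png")[120:420,150:410]])
cv2.imwrite("pics/held.png",cv2.convertScaleAbs(o,alpha=1.5))
E
```

```text
clock: 27.85
position: [0.5815, -0.2841, 0.1246]
ee_rot: [-0.001, 0.588, 0.809, -0.0]
contact_force: [0.6, -0.2, -6.3]
width: 0.0383
gripper_force: 81.4
turn z units 0.72 | shift mm before turn [232.5 141.9   2.9] after turn [242.5 124.    2.6] | yaw now 17.91 tilt err deg [0.11 0.12 0.  ]
w9 [176, 176, 177, 177]
w10 [176, 176, 177, 177]
w13 [170, 170, 170, 170]
```

View pics/held.png

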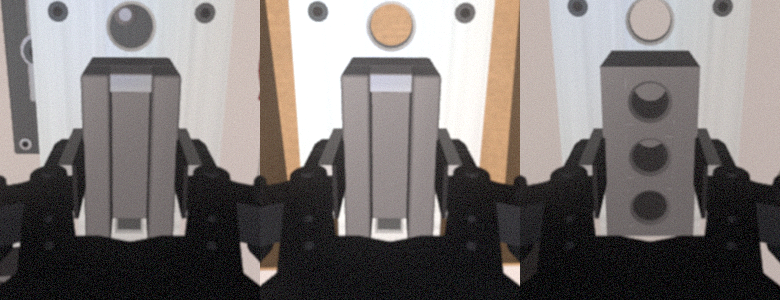

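The held views show the pocket plate sits about 3 mm farther along tool +x than the channel plate did: hole row 139 against 146. Both hole columns match, at about 280. I set the target accordingly.

```bash
python3 -m handwheel '[[[12,7,0],[0,0,0.05],1],[[25,14,0],[0,0,0.09],1],[[34,19,0],[0,0,0.1],1],[[34,19,0],[0,0,0.1],1],[[34,19,0],[0,0,0.1],1],[[34,19,0],[0,0,0.1],1],[[32,18,0],[0,0,0.1],1],[[22,12,0],[0,0,0.08],1],[[10,6,0],[0,0,0],1],[[0,0,0],[0,0,0],1],[[0,0,0],[0,0,0],1],[[0,0,0],[0,0,0],1]]' 80
python3 -c "
from h import *
go((.6449,-.0200,.0291),13.64)"
```

```text
clock: 29.4
position: [0.645, -0.0215, 0.1261]
ee_rot: [0.0, 0.619, 0.785, -0.0]
contact_force: [-0.1, -0.3, -4.9]
width: 0.0378
gripper_force: 81.4
turn z units -0.02 | shift mm before turn [ 1.5  0.3 97. ] after turn [ 1.5  0.3 97. ] | yaw now 13.51 tilt err deg [ 0.01 -0.01 -0.  ]
```

```bash
python3 -m handwheel '[[[1.5,0.3,5],[0,0,0],1],[[0,0,15],[0,0,0],1],[[0,0,18],[0,0,0],1],[[0,0,10],[0,0,0],1],[[0,0,5],[0,0,0],1],[[0,0,0],[0,0,0],1],[[0,0,0],[0,0,0],1]]' 80
python3 -c "
from h import *
go((.6449,-.0200,.0291),13.64)
im,C=snap('wrist','w14.png')
for f in('w9','w14'):
    g=cv2.imread(f'pics/{f}.png')[125:165,255:305];print(cv2.cvtColor(g,cv2.COLOR_BGR2GRAY)[::3,::3])"
```

```text
clock: 30.28
position: [0.6457, -0.0189, 0.0738]
ee_rot: [0.001, 0.618, 0.786, 0.0]
contact_force: [-0.8, 1.0, -5.2]
width: 0.038
gripper_force: 81.2
turn z units -0.01 | shift mm before turn [-0.8 -1.1 44.7] after turn [-0.9 -1.1 44.7] | yaw now 13.59 tilt err deg [-0.08 -0.03  0.  ]
[[144 144 146 146 131 110  93  76  67  69  73  92 115 124 144 140 144]
 [145 146 145 112  98  79 100  97  72  66  64  67  67  91 125 141 147]
 [140 146 123  87  77 105 120 119 110  66  60  61  71  65  90 122 143]
 [143 138 103  75  85 116 116 122 122  76  66  65  69  64  61 106 132]
 [141 118  82  74  83 112 117 120 116  73  63  63  66  62  67  75 123]
 [147 107  74  67  78  83 100 106  82  68  59  72  67  62  62  66 118]
 [137  97  68  65  66  76  74  74  71  63  63  65  60  63  67  61 106]
 [141  97  63  66  68  68  68  70  68  59  66  65  65  60  66  65 102]
 [140 100  65  67  72  67  70  69  64  71  69  61  68  64  67  65 106]
 [140 105  67  64  69  66  68  68  65  63  71  64  62  67  63  70 113]
 [146 123  87  69  71  61  62  64  69  59  64  63  63  64  66  87 115]
 [148 143 101  66  65  61  60  70
[... 475 characters left out ...]
 78  90  86 124 127 126 127 125 113  70  66  66  69  82 134]
 [134  93  74  84  90 124 126 124 125 131 113  70  70  70  67  77 129]
 [134  98  69  90  88 120 125 127 125 124  99  74  71  68  69  85 130]
 [147 106  70  75  90  89 119 127 124 101  77  74  67  68  66  96 133]
 [151 115  75  70  78  85  88  87  80  81  70  72  71  70  68 111 144]
 [155 136 100  66  70  78  77  79  80  73  70  74  73  61  91 125 155]
 [156 158 122  90  66  68  67  66  70  70  69  69  63  81 120 146 157]
 [152 160 153 113  98  71  68  66  72  70  63  70  84 118 135 159 159]
 [155 159 155 154 121 115  97  79  79  82  93 113 117 149 155 154 159]
 [152 154 161 153 155 145 133 122 118 116 125 148 157 155 149 156 160]]
```

Run:
```python
from m1 import *
C=ld("w14");z=np.load("pics/w14.npz")
g=cv2.GaussianBlur(cv2.cvtColor(cv2.imread("pics/w14.png"),cv2.COLOR_BGR2GRAY),(3,3),0)
x0,y0=250,115;s=g[y0:170,x0:310]
def cen(m,k):
    cs=cv2.findContours(m.astype(np.uint8)*255,0,1)[0]
    c=max(cs,key=cv2.contourArea);e=cv2.fitEllipse(c);print(k,e);return e[0][0]+x0,e[0][1]+y0
h=cen(s<110,"hole")
m=np.zeros(s.shape,np.uint8);cv2.circle(m,(int(h[0]-x0),int(h[1]-y0)),13,1,-1)
t=cen((s>104)&(m>0),"tip")
zt=z["p"][2]-.0071+.012
H=plane(C,[h],zt)[0];T=plane(C,[t],.060)[0]
print(H,T,"shift in tool axes mm",(z["r"].T@np.r_[(T-H)[:2],0]*1000).round(2))
```

```text
hole ((29.15566062927246, 25.135658264160156), (43.92995834350586, 44.689395904541016), 0.5728609561920166)
tip ((26.55764389038086, 23.924633026123047), (16.433582305908203, 16.91781997680664), 116.3234634399414)
[0.63313734 0.03749894 0.07865986] [0.63189502 0.03648821 0.06      ] shift in tool axes mm [-0.69 -1.45 -0.  ]
```

The tip of the large pin shows inside the hole: hole at (279,140), tip at (277,139). That implies a shift of (-0.7, -1.4) mm, which agrees with the plan.

```bash
python3 -m handwheel '[[[-0.7,-1.3,0],[0,0,0],1],[[0,0,4],[0,0,0],1],[[0,0,5],[0,0,0],1],[[0,0,5],[0,0,0],1],[[0,0,5],[0,0,0],1],[[0,0,4],[0,0,0],1],[[0,0,0],[0,0,0],1]]' 80
python3 -c "
from h import *
go((.6449,-.0200,.0291),13.64)"
```

```text
clock: 31.2
position: [0.6437, -0.0198, 0.0496]
ee_rot: [-0.0, 0.618, 0.786, -0.0]
contact_force: [0.0, 0.3, -6.5]
width: 0.0381
gripper_force: 81.3
turn z units -0.01 | shift mm before turn [-0.5  1.1 20.5] after turn [-0.5  1.1 20.5] | yaw now 13.59 tilt err deg [0.06 0.03 0.  ]
```

```bash
python3 -m handwheel '[[[0,0,4],[0,0,0],1],[[0,0,4],[0,0,0],1],[[0,0,4],[0,0,0],1],[[0,0,3],[0,0,0],1],[[0,0,2],[0,0,0],1],[[0,0,0],[0,0,0],1]]' 80;python3 -m handwheel '[[[0,0,2],[0,0,0],1],[[0,0,1.2],[0,0,0],1],[[0,0,0.6],[0,0,0],1],[[0,0,0],[0,0,0],1]]' 80
```

```text
clock: 31.95
position: [0.644, -0.0198, 0.0329]
ee_rot: [-0.0, 0.619, 0.786, 0.0]
contact_force: [-0.4, 0.5, -6.6]
width: 0.0381
gripper_force: 81.4
clock: 32.45
position: [0.6441, -0.0198, 0.0293]
ee_rot: [0.0, 0.619, 0.786, 0.0]
contact_force: [-0.1, 0.8, -6.1]
width: 0.0381
gripper_force: 81.4
```

```bash
python3 -m handwheel '[[[0,0,0.5],[0,0,0],1],[[0,0,0.5],[0,0,0],1],[[0,0,0],[0,0,0],1]]' 80;python3 -m handwheel '[[[0,0,0.6],[0,0,0],1],[[0,0,0],[0,0,0],1]]' 80
```

```text
clock: 32.83
position: [0.6442, -0.0199, 0.0291]
ee_rot: [0.0, 0.618, 0.786, 0.0]
contact_force: [-1.5, 0.5, 1.6]
width: 0.0383
gripper_force: 82.2
clock: 33.08
position: [0.6442, -0.0198, 0.0291]
ee_rot: [0.0, 0.618, 0.786, 0.0]
contact_force: [-3.0, 1.0, 5.5]
width: 0.0382
gripper_force: 82.7
```

```bash
python3 -m handwheel '[[[0,0,0],[0,0,0],0.05],[[0,0,0],[0,0,0],-0.3],[[0,0,0],[0,0,0],-0.4],[[0,0,-10],[0,0,0],-0.4],[[0,0,-40],[0,0,0],-0.4],[[0,0,-60],[0,0,0],-0.2],[[0,0,-10],[0,0,0],0.06],[[0,0,0],[0,0,0],0.06]]' 20
python3 - <<'E'
from m1 import *
im,C=snap('wrist','w15.png')
g=cv2.cvtColor(im,cv2.COLOR_BGR2GRAY)
for n,l,zz in[("knob",(-.072,.09),.094),("pivot",(-.072,.024),.048)]:
    w=to([l],(.6445,-.017),13.6)[0];print(n,w,proj(C,np.r_[w,zz]).round().tolist())
u,v=proj(C,np.r_[to([(-.072,.09)],(.6445,-.017),13.6)[0],.076])[0].astype(int);m=(g[v-30:v+30,u-30:u+30]<45).astype(np.uint8)*255
c=max(cv2.findContours(m,0,1)[0],key=cv2.contourArea);print(cv2.boundingRect(c),u-30,v-30)
go((*to([(-.072,.09)],(.6445,-.017),13.6)[0],.045),13.6)
E
```

```text
clock: 34.08
position: [0.6446, -0.0199, 0.1491]
ee_rot: [0.001, 0.618, 0.786, 0.001]
contact_force: [0.0, 0.1, -0.3]
width: 0.0402
gripper_force: 0.0
knob [0.55335602 0.05354626] [[167.0, 78.0]]
pivot [ 0.5688754  -0.01060317] [[193.0, 168.0]]
(9, 9, 45, 39) 145 50
turn z units -0.00 | shift mm before turn [ 92.4 -70.4 102.5] after turn [ 92.5 -70.4 102.4] | yaw now 13.58 tilt err deg [0.03 0.02 0.  ]
```

```bash
python3 -m handwheel '[[[30,-23,0],[0,0,0],0.06],[[40,-30,0],[0,0,0],0.06],[[22.4,-17.4,0],[0,0,0],0.06],[[0,0,0],[0,0,0],0.06],[[0,0,25],[0,0,0],0.06],[[0,0,40],[0,0,0],0.06],[[0,0,25],[0,0,0],0.06],[[0,0,12],[0,0,0],0.06],[[0,0,0],[0,0,0],0.06],[[0,0,0],[0,0,0],1],[[0,0,0],[0,0,0],1],[[0,0,0],[0,0,0],1]]' 20
```

```text
clock: 35.62
position: [0.5533, 0.0528, 0.0464]
ee_rot: [0.0, 0.618, 0.786, -0.001]
contact_force: [-4.0, -3.8, 2.7]
width: 0.0229
gripper_force: 20.1
```

```bash
python3 -m handwheel '[[[-0.4,-6.9,0],[0,0,-1],1],[[-0.4,-6.9,0],[0,0,-1],1],[[-0.4,-6.9,0],[0,0,-1],1],[[-0.4,-6.9,0],[0,0,-1],1],[[-0.4,-6.9,0],[0,0,-1],1],[[-0.4,-6.9,0],[0,0,-1],1],[[-0.4,-6.9,0],[0,0,-1],1],[[-0.4,-6.9,0],[0,0,-1],1],[[0,0,0],[0,0,0],1]]' 20;python3 -m handwheel '[[[-0.4,-6.9,0],[0,0,-1],1],[[-0.4,-6.9,0],[0,0,-1],1],[[-0.4,-6.9,0],[0,0,-1],1],[[-0.4,-6.9,0],[0,0,-1],1],[[-0.4,-6.9,0],[0,0,-1],1],[[-0.4,-6.9,0],[0,0,-1],1],[[0,0,0],[0,0,0],1]]' 20
python3 -c "
from h import *
from m1 import to
go((*to([(-.138,.024)],(.6445,-.017),13.6)[0],.046),103.6)"
```

```text
clock: 36.75
position: [0.5108, 0.0213, 0.0464]
ee_rot: [-0.0, 0.246, 0.969, 0.001]
contact_force: [-4.4, 3.8, 6.5]
width: 0.023
gripper_force: 20.3
clock: 37.62
position: [0.503, -0.0194, 0.0464]
ee_rot: [-0.001, -0.066, 0.998, 0.0]
contact_force: [-7.2, 0.4, 8.6]
width: 0.023
gripper_force: 20.5
turn z units -1.01 | shift mm before turn [-0.8 -6.9  0.3] after turn [-0.1 -7.   0.4] | yaw now 97.53 tilt err deg [-0.06  0.12 -0.  ]
```

```bash
python3 -m handwheel '[[[-0.4,-4,0],[0,0,-0.6],1],[[-0.2,-3,0],[0,0,-0.4],1],[[0,0,0],[0,0,0],1]]' 20;python3 -m handwheel '[[[0,-1,0],[0,0,0],1],[[0,0,0],[0,0,0],1]]' 20
python3 -c "
from h import *
from m1 import to
go((*to([(-.138,.024)],(.6445,-.017),13.6)[0],.046),103.6)"
```

```text
clock: 38.0
position: [0.5041, -0.0255, 0.0463]
ee_rot: [-0.002, -0.117, 0.993, 0.001]
contact_force: [-8.1, 2.5, 8.4]
width: 0.0227
gripper_force: 20.7
clock: 38.25
position: [0.5041, -0.0255, 0.0464]
ee_rot: [-0.002, -0.117, 0.993, 0.002]
contact_force: [-7.3, 5.5, 9.7]
width: 0.0227
gripper_force: 20.8
turn z units -0.03 | shift mm before turn [-0.5 -0.8  0.4] after turn [-0.5 -0.8  0.4] | yaw now 103.44 tilt err deg [-0.23  0.17 -0.  ]
```

```bash
python3 -m handwheel '[[[0,0,0],[0,0,0],0.3],[[0,0,0],[0,0,0],0],[[0,0,0],[0,0,0],-0.2],[[0,0,-15],[0,0,0],-0.2],[[0,0,-50],[0,0,0],-0.2],[[0,0,-50],[0,0,0],-0.2],[[0,0,-40],[0,0,0],-0.2],[[0,0,0],[0,0,0],-0.2],[[0,0,0],[0,0,0],-0.2]]'
python3 - <<'E'
from m1 import *
im,C=snap('wrist','w16.png');T=((.6445,-.017),13.6)
g=cv2.GaussianBlur(cv2.cvtColor(im,cv2.COLOR_BGR2GRAY),(3,3),0)
def blob(n,l,z,r,th):
    w=np.r_[to([l],*T)[0],z];u,v=proj(C,w)[0].astype(int)
    s=g[max(v-r,0):v+r,max(u-r,0):u+r];m=(s<th).astype(np.uint8)*255;cs=cv2.findContours(m,0,1)[0]
    if cs:
        b=cv2.boundingRect(max(cs,key=cv2.contourArea));c=(u-r+b[0]+b[2]/2,v-r+b[1]+b[3]/2);W=plane(C,[c],z)[0]
        print(n,(u,v),b,"off mm",((W-w)*1000).round(1))
    else:print(n,(u,v),"none")
blob("knob",(-.138,.024),.076,26,45);blob("pivot hole",(-.072,.024),.048,10,60)
for l in[(-.0365,.061),(.0365,.061)]:blob("screw",l,.034,7,100)
E
python3 - <<'E'
from h import *
a=cv2.imread('pics/top0.png');b,_=snap('top','top3.png')
d=cv2.absdiff(a,b).max(2);d=cv2.morphologyEx((d>50).astype(np.uint8)*255,cv2.MORPH_OPEN,np.ones((3,3)))
print([cv2.boundingRect(c) for c in cv2.findContours(d,0,1)[0] if cv2.contourArea(c)>15])
E
```

```text
clock: 39.38
position: [0.506, -0.0275, 0.2008]
ee_rot: [0.0, -0.118, 0.993, 0.0]
contact_force: [-1.0, 0.2, -0.4]
width: 0.0516
gripper_force: 0.0
knob (np.int64(280), np.int64(190)) (0, 12, 52, 30) off mm [ 1.  -0.3  0. ]
pivot hole (np.int64(280), np.int64(244)) (2, 3, 18, 17) off mm [ 0.7  0.7 -0. ]
screw (np.int64(312), np.int64(269)) (5, 4, 8, 8) off mm [0.8 1.4 0. ]
screw (np.int64(311), np.int64(324)) (4, 4, 9, 8) off mm [-0.1  1.4  0. ]
[(282, 407, 38, 13), (325, 387, 16, 33), (281, 381, 40, 22), (265, 371, 11, 6), (326, 368, 6, 7), (298, 356, 27, 17), (44, 327, 15, 12), (24, 291, 134, 129), (323, 279, 13, 72), (159, 270, 142, 150), (331, 245, 14, 24), (274, 238, 14, 14), (135, 209, 49, 19), (170, 203, 15, 10), (306, 199, 18, 10), (297, 195, 7, 10), (287, 193, 5, 13), (137, 193, 35, 14), (337, 184, 14, 20), (374, 173, 30, 21), (300, 172, 8, 8), (283, 171, 9, 13), (311, 167, 22, 17), (352, 165, 7, 25), (345, 153, 10, 19), (314, 150, 8, 7), (286, 149, 15, 10)]
```

```bash
python3 -c "
from rig import manip
print(manip.sign_off())"
```

```text
the job is handed in; nothing more can be done
None
```

The changeover is done and handed in at about 39 s; no verdict came back. The channel plate lies flat in the tray, the pocket plate is flush on the pins, and the strap is home at its stop. My first swing passed over the knob and did nothing, so I repeated it lower.

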